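# Uncover the gun-wash pot and hold the spray gun level over it

### The job

Take the loose lid off the gun-wash pot by its knob and lay it flat in the round drip tray. Then pick the spray gun up by its balance point on the handle and hold it level, on its side as it lies, with its nozzle over the middle of the open pot and about a hand's breadth (9 cm) above the rim, so that I can brush and rinse it. Finish while still holding it there, and do not drop the lid or the gun, knock the gun against the pot or shift the other things on the bench.

Things in the scene. Friction and masses are not known exactly. Their poses are not given: they have to be found in the camera images.
- wash_pot: Round stainless pot screwed to the bench (fixed), diameter 180 mm (189 over the rim), rim 105 mm above the bench, mouth 170 mm inside, a strainer plate inside 43 mm above the bench. Wire lugs on its +y and -y sides (78 mm up) and a brass drain tap low on its -x side reach 116 mm from the axis. Origin on its axis at bench height, z up.
- pot_mouth (a point): Centre of the pot's mouth, on its axis at rim height, 105 mm above the bench.
- pot_lid: Loose steel lid lying on the pot, 0.24 to 0.39 kg: flange 184 mm across and 4 mm thick over a locating plug 152 mm across and 8 mm deep (9 mm play all round in the mouth), black knob in the centre. Lifts straight off. Origin at the centre of the plug's underside, z up: flange underside at 8 mm (rests on the rim), plate top 13.5 mm, knob top 46 mm. In the tray it stands on its plug.
- lid_knob (a point): Grip point of the lid's knob, on the lid's axis 36 mm above the lid's origin. The knob is a black cylinder 30 mm in diameter, from 22 to 46 mm above the lid's origin, on a 16 mm neck.
- drip_tray: Shallow round aluminium pan lying loose on the bench, 220 mm in diameter, 0.45 kg. Origin at the centre of its underside, z up. Floor 3 mm above the bench, flat and 208 mm across; rim 8 mm high, lower than the flange of a lid standing in it.
- spray_gun: Metal spray gun without cup, lying on its side, 0.44-0.72 kg, 34 mm thick. Origin on its underside below the balance point; x along the barrel to the nozzle, y from handle to barrel, z up. Barrel parallel to x at y = 45 mm, x -82 to 94. Handle: straight bar along y, 28 mm wide (x -14 to 14), z 5 to 29 mm, y 25 to -71; then a regulator with gauge, to y = -135 mm.
- gun_balance (a point): Balance point (centre of mass) of the gun, on the handle's centre line, 45 mm from the barrel's axis, 25 mm below the web that joins handle and barrel, 17 mm above the gun's underside. Here the handle has flat parallel sides 28 mm apart (facing +x and -x of the gun); the trigger stands 42 mm clear in front of it, nothing behind it.
- gun_nozzle (a point): Tip of the gun's nozzle, on the barrel's axis, at x = 94, y = 45, z = 17 mm in the gun's frame: as high as the balance point when level and 104 mm from it.
- small_tin: Bystander: steel paint tin with a white band, 74 mm in diameter, 85 mm high, upright. Origin under its centre.
- hardener: Bystander: green glass bottle with a black cap, 46 mm in diameter, 100 mm high, upright. Origin under its centre.
- tape_roll: Bystander: roll of paper tape lying flat, 96 mm in diameter, 25 mm high. Origin under its centre.
- mixing_cup: Bystander: white plastic cup, 76 mm in diameter at the rim, 85 mm high, upright and empty. Origin under its centre.
- stir_stick: Bystander: flat wooden stirring stick, 24 x 170 x 5 mm, lying along y. Origin under its centre.
- brush: Bystander: brush 180 mm long, lying across the far side of the bench. Origin under its centre.
- spanner: Bystander: open spanner 150 mm long, lying flat. Origin under its centre.
- wash_bottle: Bystander: white squeeze bottle with a bent spout, 64 mm in diameter, 150 mm high, upright. Origin under its centre.

How it is judged:
By the outcome, as a careful person would: the job done as asked, in the order asked, and still so for the second after the job is handed in, while the arm keeps its last pose, push and grip.
It also fails if it takes over 61 s, if anything falls off the work surface, if the arm or the gripper's body presses on something with over 40 N, if the wrist force passes 120 N, or if a joint passes its speed limit or range.

### The arm

A 6-joint arm with a two-finger parallel gripper is mounted at the origin on the work surface. World frame = base frame: x ahead of the robot, y to its left, z up, the work surface at z = 0. Lengths are in m, angles in rad, forces in N, time in s.
With the tool pointing down it reaches from about 0.375 to 0.9 m from the base axis. Payload 3.1 kg.
Tool frame: the origin (TCP) lies between the finger pads; the fingertips stand robot.tip_extent ahead of it and the grasp point (between the pads) lies 3 mm ahead of it (robot.tip_extent is the distance from the TCP to the fingertips, in m); z points along the fingers, x is the direction in which the jaws open and shut, and the axes are right-handed (so a half turn about z gives the same grasp; the last joint's range is limited). The gripper opens to 87 mm and grips with 3 to 60 N. Pads are 19 mm wide; open, the fingers measure 117 mm over their backs; the gripper's body (75 mm by 190 mm) begins 51 mm behind the grasp point.
Start: joints at [-1.312, 0.527, 1.433, -0, 1.181, -0.178], TCP at [0.264, -0.566, 0.221] pointing down, gripper open.
Joint ranges: [-3.08, 3.08], [-0.75, 2.2], [0.22, 2.44], [-1.43, 4.57], [0, 2.65], [-2.85, 2.85]. Speed limits (rad/s): [2.79, 2.79, 3.14, 3.14, 3.14, 3.14].

### API

Orientations are given as a unit quaternion [x, y, z, w].
In Python, from rig import robot, cams gives the robot as it stands.
- The arm moves only by the tool carry_out, never from a script. Its argument "steps" is a list of rows, each a list of 3 entries, a list of its own where there are three numbers: the shift along the world's x, y, z in cm, then the turn about the world's z in degrees, then the closure, from 0 (fully open) to 1 (shut). In form: [[[dx, dy, dz], spin, fingers], ...]. A call has 1 to 10 rows; each row shifts and turns the pose as measured when the row begins; what a row does not reach is not made up. A row lasts 1/10 s, in which the tool goes at most 50 mm and 8.59 degrees, less where a joint would pass 70% of its speed; a pose out of reach is approached as far as the arm can. A call with a gripper value outside its range is refused whole. The fingers move at their own pace and stop on an object; "squeeze" is the grip in N (left out, the last holds). Time passes only in rows, so rows that do not move let the fingers close. It gives the time, the measured TCP pose, the force and the opening at its end, in the units of the state.
- robot.get_obs(): the state, without advancing time (a new reading comes with each control period).
- cams.camera(name): name is "scene" or "top" or "wrist"; returns a dict with "pixels" (420x560x3 uint8, red, green, blue), "fx", "fy", "cx", "cy" (pixels), "k1" (the pictures are not rectified: a ray, as slopes to the right and down, at radius r is drawn at 1 + k1 r^2 times it, then the intrinsics apply), "eye" and "rotation" of the camera in the world. Camera axes: x right, y up, looking along -z (the intrinsics and any distortion apply to the point x, -y, -z); pixel columns grow to the right and rows downward; lengths in m; the calibration is good to about 2 mm. A picture is of the moment at which its call begins. There is no depth.
- robot.hand_in(): hands the job in, once; it reports no verdict.
The state is a dict: "time": time; "q": joint angles; "joint_velocities": joint speeds; "joint_torque": joint torques, N m; "position": TCP position; "tool_rot": TCP orientation; "ft_force": force on the tool from outside, world axes, zero at the start; "moment": the same for the moment, N m; "grip_width": finger opening in m.
Only numpy, scipy, OpenCV 4.12 (cv2) and the standard library are available. Lean on these libraries where they do the work, as an engineer would, in place of code of your own. Each camera call takes 0.05 s, during which the arm holds its last target. There are 200 camera calls.

## Working session

There is one attempt and no reset: what is moved stays moved. The work goes in short steps, Python scripts to look and compute and a tool call to move; the robot and the scene stay as the last step left them, time stands still between calls to the robot, and variables do not carry over. Pictures are saved under pics/ and viewed, about 8 in all and at most 12, crops included, and the job is handed in when it is done.

Besides the shell and the picture viewer there is one more tool, called as name(argument=value, ...), one argument or row to a line, values as JSON. carry_out: Moves the arm, as the interface text tells. Its arguments: {"type":"object","properties":{"steps":{"type":"array"},"squeeze":{"type":"number"}},"required":["steps"]}

```bash
ls; mkdir -p pics
cat > h.py <<'E'
import numpy as np, cv2
from rig import robot, cams
def shot(n,f=None):
    c=cams.camera(n)
    if f: cv2.imwrite('pics/'+f,cv2.cvtColor(c['pixels'],cv2.COLOR_RGB2BGR))
    return c
def ray(c,u,v):
    K=np.array([[c['fx'],0,c['cx']],[0,c['fy'],c['cy']],[0,0,1]],float)
    d=cv2.undistortPoints(np.array([[[u,v]]],float),K,np.array([c['k1'],0,0,0],float))[0,0]
    r=np.array(c['rotation']) @ np.array([d[0],-d[1],-1]); return np.array(c['eye']),r/np.linalg.norm(r)
def onz(c,u,v,z):
    e,r=ray(c,u,v); return e+r*(z-e[2])/r[2]
def meet(c1,p1,c2,p2):
    a,r=ray(c1,*p1); b,s=ray(c2,*p2)
    t=np.linalg.lstsq(np.c_[r,-s],b-a,rcond=None)[0]
    P,Q=a+t[0]*r,b+t[1]*s; return (P+Q)/2,np.linalg.norm(P-Q)
def proj(c,P):
    p=np.array(c['rotation']).T@(np.array(P)-c['eye']); x,y=p[0]/-p[2],-p[1]/-p[2]
    k=1+c['k1']*(x*x+y*y); return np.array([c['fx']*x*k+c['cx'],c['fy']*y*k+c['cy']])
E
python3 - <<'E'
from h import *
np.set_printoptions(precision=4,suppress=True)
o=robot.get_obs(); print(o, robot.tip_extent)
for n in ['scene','top']:
    c=shot(n,n+'0.png'); print(n,c['eye'],np.array(c['rotation']).tolist(),c['fx'],c['cx'],c['cy'],c['k1'])
E
```

```text
pics
{'time': 0.0, 'q': array([-1.3125,  0.5284,  1.4339,  0.    ,  1.1814, -0.1785]), 'joint_velocities': array([ 0.0002,  0.0011,  0.    , -0.0005,  0.0014, -0.002 ]), 'joint_torque': array([  0.0012, -44.0039, -17.6591,   0.0634,   0.0581,  -0.0002]), 'position': array([ 0.2642, -0.5656,  0.2205]), 'tool_rot': array([ 0.8435, -0.5371, -0.0008, -0.0007]), 'ft_force': array([ 0.0678,  0.201 , -0.3541]), 'moment': array([ 0.01  ,  0.0117, -0.0241]), 'grip_width': 0.08708019592210844} 0.022
scene [ 1.4851 -0.139   0.6724] [0.366921567301951, 0.322184521927368, 0.5736514371135136, 0.6576395106566468] 391.56741725244655 284.22148352677675 211.53873307390631 0.006453942218514491
top [ 0.5143 -0.0268  1.0573] [-0.02657027184060286, 0.02242684057356779, 0.7115935980794719, -0.7017304387359262] 429.334345060798 282.94066941425575 212.56173746786368 -0.0015161202097657201
```

```bash
sed -i 's/    return c$/    c["rotation"]=Rotation.from_quat(c["rotation"]).as_matrix(); return c/; 1a from scipy.spatial.transform import Rotation' h.py; sed -n 1,9p h.py
```

```text
import numpy as np, cv2
from scipy.spatial.transform import Rotation
from rig import robot, cams
def shot(n,f=None):
    c=cams.camera(n)
    if f: cv2.imwrite('pics/'+f,cv2.cvtColor(c['pixels'],cv2.COLOR_RGB2BGR))
    c["rotation"]=Rotation.from_quat(c["rotation"]).as_matrix(); return c
def ray(c,u,v):
    K=np.array([[c['fx'],0,c['cx']],[0,c['fy'],c['cy']],[0,0,1]],float)
```

View pics/top0.png

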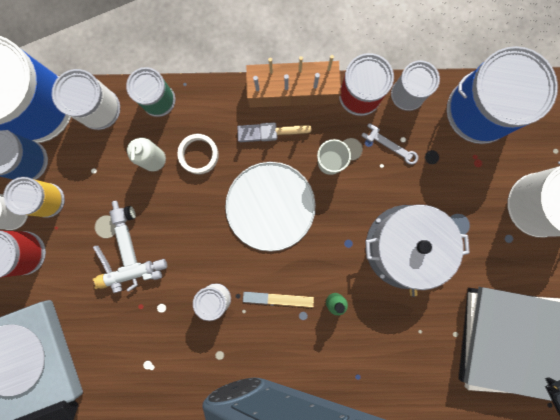

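View pics/scene0.png

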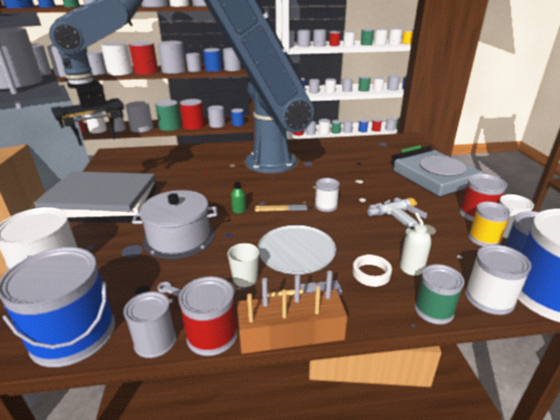

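Top view (right = −y, up = +x): lid knob at (424,246), tray centred at (270,207), and gun with its brass nozzle at (98,281) and handle at (124,240). Scene view: knob at (173,199).

```bash
cat > m.py <<'E'
from h import *
np.set_printoptions(precision=4,suppress=True)
t=shot('top'); s=shot('scene')
def blob(c,box,f):
    x0,y0,x1,y1=box; m=f(c['pixels'][y0:y1,x0:x1].astype(int)).astype(np.uint8)
    n,l,st,ce=cv2.connectedComponentsWithStats(m); i=1+np.argmax(st[1:,4]); ys,xs=np.where(l==i)
    return ce[i]+[x0,y0],(xs.min()+x0,xs.max()+x0,ys.min()+y0,ys.max()+y0),(l==i).astype(np.uint8)
dark=lambda p:p.max(2)<60
a=blob(t,(405,230,445,262),dark); b=blob(s,(160,185,188,212),dark)
print(a[:2],b[:2]); print('knob',meet(t,a[0],s,b[0]))
# tray
g=lambda p:(p.min(2)>110)&(p.max(2)-p.min(2)<40)
for c,box,n in ((t,(215,155,325,258),'top'),(s,(250,220,345,278),'scene')):
    k=blob(c,box,g); cs=max(cv2.findContours(k[2],0,2)[0],key=len)
    pts=np.array([onz(c,u+box[0],v+box[1],.008)[:2] for u,v in cs[:,0]],np.float32)
    h=cv2.convexHull(pts); (x,y),r=cv2.minEnclosingCircle(h); print('tray',n,x,y,r,k[1])
k=blob(t,(365,200,470,295),g); print('pot',k[1])
# nozzle brass
br=lambda p:(p[...,0]>150)&(p[...,0]-p[...,2]>70)
a=blob(t,(85,265,112,295),br); b=blob(s,(360,190,440,230),br)
print(a[:2],b[:2]); print('brass',meet(t,a[0],s,b[0]))
def crop(c,x0,y0,x1,y1,f): return cv2.resize(c['pixels'][y0:y1,x0:x1,::-1],None,fx=f,fy=f,interpolation=2)
A=crop(t,80,190,180,300,5); B=crop(s,350,180,440,240,3)
im=np.zeros((550,780,3),np.uint8); im[:A.shape[0],:500]=A; im[:180,505:775]=B; cv2.imwrite('pics/gun1.png',im)
for p in [(98,281),(165,266),(128,272),(122,213)]: print(p,onz(t,*p,.017))
E
python3 m.py
```

```text
(array([423.4662, 246.9023]), (np.int64(417), np.int64(430), np.int64(242), np.int64(252))) (array([173.2469, 198.7778]), (np.int64(169), np.int64(178), np.int64(194), np.int64(203)))
knob (array([ 0.5005, -0.3211,  0.1315]), np.float64(0.0023368957963941675))
tray top 0.60480797290802 0.010481339879333973 0.11097099632024765 (np.int64(225), np.int64(314), np.int64(161), np.int64(250))
tray scene 0.621665894985199 -0.015599064528942108 0.14453516900539398 (np.int64(250), np.int64(335), np.int64(225), np.int64(277))
pot (np.int64(366), np.int64(469), np.int64(204), np.int64(289))
(array([ 98.6068, 280.6667]), (np.int64(92), np.int64(104), np.int64(274), np.int64(287))) (array([412.1837, 201.3469]), (np.int64(408), np.int64(416), np.int64(198), np.int64(205)))
brass (array([0.4294, 0.4264, 0.0212]), np.float64(0.005782310190346987))
(98, 281) [0.4276 0.4267 0.017 ]
(165, 266) [0.4614 0.2651 0.017 ]
(128, 272) [0.4482 0.3544 0.017 ]
(122, 213) [0.5911 0.3707 0.017 ]
```

View pics/gun1.png

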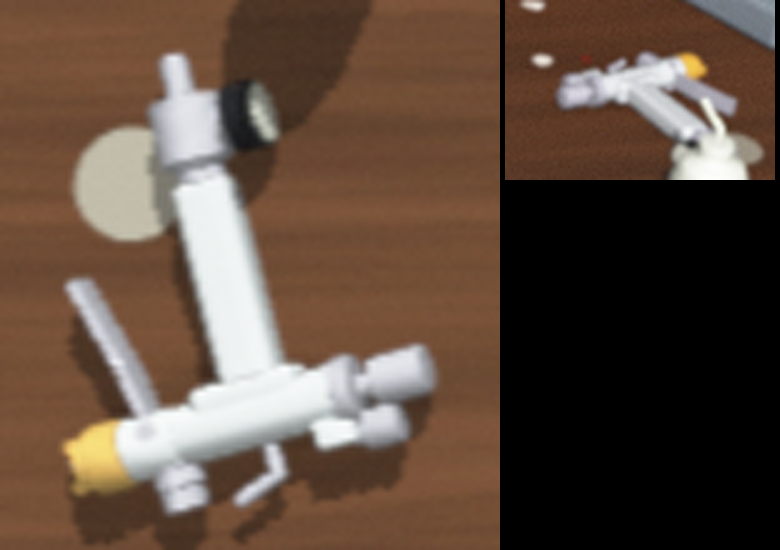

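The crop shows the gun lying on its side. The brass nozzle points to +y (slightly −x) and the handle runs to +x. The knob triangulates to z 0.1315, where 0.131 is expected. Now I'll move above the knob and check with the wrist camera.

carry_out(
  steps=[
    [[2.9,3.0,0.4],0,0],
    [[2.9,3.0,0.4],0,0],
    [[2.9,3.0,0.4],0,0],
    [[2.9,3.0,0.4],0,0],
    [[2.9,3.0,0.4],0,0],
    [[2.9,3.0,0.4],0,0],
    [[2.9,3.0,0],0,0],
    [[2.9,3.0,0],0,0],
    [[0,0,0],0,0],
  ],
  squeeze=30,
)

```text
time: 1.1
position: [0.5014, -0.3174, 0.2437]
tool_rot: [0.842, -0.54, -0.001, -0.001]
ft_force: [-0.7, -0.8, -0.1]
grip_width: 0.0869
```

Run:
```python
from h import *
o=robot.get_obs();print(o['position'],o['time'])
c=shot('wrist','w1.png');print(c['eye'],proj(c,[.5005,-.3211,.143]))
```

```text
[ 0.50144785 -0.31744458  0.24371533] 1.1
[ 0.56302384 -0.28968272  0.40679717] [283.38134769 217.61626571]
```

View pics/w1.png

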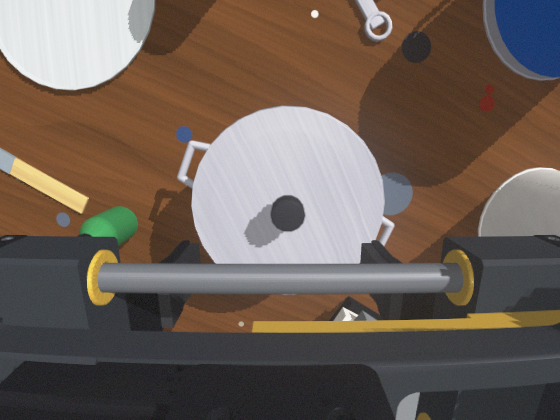

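The wrist view shows the knob top at (288,212), the lid seated on the pot, and room for the fingers.

Run:
```python
from h import *
np.set_printoptions(precision=4,suppress=True)
c=shot('wrist'); p=c['pixels'][185:240,265:312].astype(int)
m=(p.max(2)<70).astype(np.uint8); n,l,st,ce=cv2.connectedComponentsWithStats(m); i=1+np.argmax(st[1:,4])
k=ce[i]+[265,185]; print(k,st[i],onz(c,*k,.143),onz(c,*k,.14))
t=shot('top'); s=shot('scene'); print(meet(c,k,s,(173.2,196)))
# lid disc: flange edge at z=.109
P=c['pixels'][100:235,185:395].astype(int)
m=((P.min(2)>150)&(P.max(2)-P.min(2)<35)).astype(np.uint8)
cs=max(cv2.findContours(m,0,2)[0],key=len)
h=cv2.convexHull(cs)[:,0]+[185,100]; h=h[(h[:,1]<230)]
q=np.array([onz(c,u,v,.1085)[:2] for u,v in h])
A=np.c_[2*q,np.ones(len(q))]; x=np.linalg.lstsq(A,(q**2).sum(1),rcond=None)[0]; print('lid',x[:2],np.sqrt(x[2]+x[0]**2+x[1]**2),len(q))
```

```text
[275.0286 200.7429] [ 6 10 10 14 35] [ 0.5094 -0.3105  0.143 ] [ 0.5088 -0.3107  0.14  ]
(array([ 0.5103, -0.3136,  0.1454]), np.float64(0.006680321157124016))
lid [ 0.4999 -0.3247] 0.09787727015370797 31
```

Run:
```python
from h import *
np.set_printoptions(precision=4,suppress=True)
o=robot.get_obs();print(o['position'])
c=shot('wrist'); print(proj(c,[.5005,-.3211,.143]))
p=c['pixels'][180:250,250:330].astype(int)
for th in (80,100):
    m=(p.max(2)<th).astype(np.uint8); n,l,st,ce=cv2.connectedComponentsWithStats(m); i=1+np.argmax(st[1:,4])
    k=ce[i]+[250,180]; print(th,k,st[i],onz(c,*k,.143))
```

```text
[ 0.498  -0.3223  0.2436]
[279.7658 211.4251]
80 [282.6293 207.9397] [ 17  10  34  35 812] [ 0.5042 -0.3221  0.143 ]
100 [283.5232 206.9409] [ 17   9  34  36 948] [ 0.5053 -0.3224  0.143 ]
```

carry_out(
  steps=[
    [[0.4,0,-3],0,0],
    [[0,0,-2.5],0,0],
    [[0,0,-2],0,0],
    [[0,0,-1.5],0,0],
    [[0,0,0],0,0],
    [[0,0,0],0,0],
  ],
)

```text
time: 1.95
position: [0.4969, -0.332, 0.1521]
tool_rot: [0.836, -0.549, 0.001, 0.001]
ft_force: [0.4, 0.1, 0.7]
grip_width: 0.0873
```

carry_out(
  steps=[
    [[0.5,1.0,0],0,0],
    [[0,0,0],0,0],
  ],
)

```text
time: 2.15
position: [0.5021, -0.3231, 0.1536]
tool_rot: [0.835, -0.55, 0.002, 0.002]
ft_force: [-0.5, -0.6, 0.6]
grip_width: 0.0867
```

carry_out(
  steps=[
    [[0,0,-0.8],0,0],
    [[0,0,-0.6],0,0],
    [[0,0,0],0,0],
  ],
)

```text
time: 2.45
position: [0.5033, -0.3233, 0.1406]
tool_rot: [0.835, -0.55, 0.004, 0.002]
ft_force: [-0.5, 0.1, -0.3]
grip_width: 0.087
```

carry_out(
  steps=[
    [[0,0,-0.3],0,0],
    [[0,0,0],0,1],
    [[0,0,0],0,1],
    [[0,0,0],0,1],
    [[0,0,0],0,1],
    [[0,0,0],0,1],
    [[0,0,0],0,1],
    [[0,0,0],0,1],
  ],
  squeeze=40,
)

```text
time: 3.25
position: [0.5036, -0.3235, 0.1375]
tool_rot: [0.835, -0.55, 0.004, 0.002]
ft_force: [0.0, 0.1, 0.4]
grip_width: 0.039
```

carry_out(
  steps=[
    [[0,0,0],0,1],
    [[0,0,0],0,1],
    [[0,0,0],0,1],
    [[0,0,0],0,1],
    [[0,0,0],0,1],
  ],
)

```text
time: 3.75
position: [0.5035, -0.3235, 0.1375]
tool_rot: [0.835, -0.549, 0.004, 0.002]
ft_force: [-1.1, 0.4, -1.0]
grip_width: 0.0272
```

carry_out(
  steps=[
    [[0,0,0],0,1],
    [[0,0,0],0,1],
  ],
)

```text
time: 3.95
position: [0.5035, -0.3235, 0.1375]
tool_rot: [0.835, -0.549, 0.004, 0.002]
ft_force: [0.4, -0.3, 0.2]
grip_width: 0.0283
```

Run:
```python
from h import *
o=robot.get_obs();print(o['position'],o['grip_width'],o['ft_force'],o['moment'])
c=shot('wrist','w2.png'); s=shot('scene'); t=shot('top')
im=np.zeros((420,800,3),np.uint8); im[:,:480]=c['pixels'][:,40:520,::-1]
im[:210,490:790]=cv2.resize(s['pixels'][150:255,100:250,::-1],(300,210)); im[210:,490:790]=cv2.resize(t['pixels'][195:300,350:500,::-1],(300,210))
cv2.imwrite('pics/g2.png',im)
print(proj(c,[.5035,-.3235,.143]))
```

```text
[ 0.50354735 -0.32345029  0.13751184] 0.028265549260451644 [ 0.42622761 -0.31786329  0.22187381] [ 0.04194338 -0.02660835  0.06867008]
[279.78377621 264.87510917]
```

View pics/g2.png

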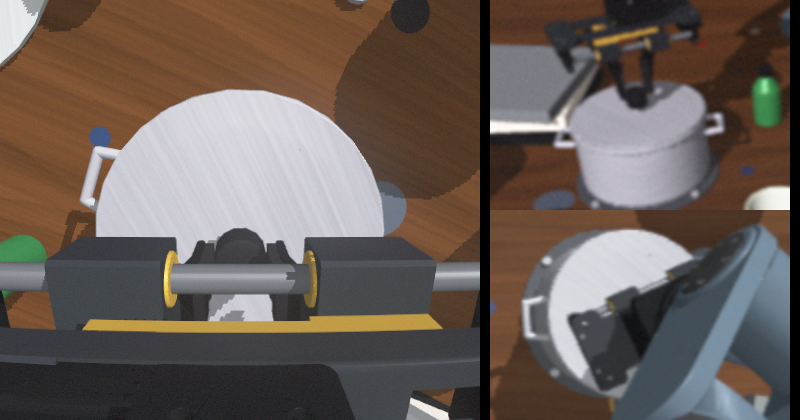

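Knob is between the fingers, its top edge at about (279,228) in the wrist picture. It may sit a few mm toward the camera side, so I'll compute that offset.

Run:
```python
from h import *
np.set_printoptions(precision=4,suppress=True)
c=shot('wrist')
p=c['pixels'].astype(int)
for u in (270,275,279,284,290): print(u,p[222:250:2,u].max(1))
e=onz(c,279,228.5,.143); d=c['rotation'][:,1][:2]; d=d/np.linalg.norm(d); print(e,d,e[:2]-.015*d)
print(c['eye'], (np.array([.5035,-.3235])-c['eye'][:2])@d)
l,r=onz(c,254,250,.143),onz(c,303,250,.143); print(l,r,np.linalg.norm(l-r))
# flange edge far: top point of lid
f=onz(c,285,89.5,.109); print('lid c',f,f[:2]-.092*d)
```

```text
270 [218 215 215 213 102  66  64  66  67  65  73  74  74  69]
275 [213 214 216 123  67  68  67  66  69  71  75  72  75  72]
279 [214 212 214 118  69  72  65  64  69  76  75  76  72  68]
284 [214 212 212 100  71  75  69  70  71  77  76  74  74  73]
290 [210 213 213 215 121  70  74  69  68  67  77  73  72  67]
[ 0.5217 -0.3152  0.143 ] [0.9195 0.3931] [ 0.508  -0.3211]
[ 0.5648 -0.2954  0.3006] -0.06744326919545615
[ 0.5059 -0.3079  0.143 ] [ 0.5159 -0.3313  0.143 ] 0.025530254193641657
lid c [ 0.5891 -0.2902  0.109 ] [ 0.5045 -0.3264]
```

The knob is within about 1–5 mm of the jaw centre, inside the 19 mm pads. Lifting.

carry_out(
  steps=[
    [[0,0,0.5],0,1],
    [[0,0,1],0,1],
    [[0,0,1.5],0,1],
    [[0,0,2],0,1],
    [[0,0,1],0,1],
    [[0,0,0],0,1],
    [[0,0,0],0,1],
  ],
  squeeze=45,
)

```text
time: 4.85
position: [0.5017, -0.3218, 0.1996]
tool_rot: [0.836, -0.549, 0.002, 0.002]
ft_force: [0.1, 0.2, -3.7]
grip_width: 0.0275
```

```bash
cat > tray.py <<'E'
from h import *
np.set_printoptions(precision=4,suppress=True)
o=robot.get_obs();print(o['position'],o['grip_width'],o['ft_force'],o['moment'])
t=shot('top');box=(215,150,330,260)
def fit(q):
    A=np.c_[2*q,np.ones(len(q))]; x=np.linalg.lstsq(A,(q**2).sum(1),rcond=None)[0]; return x[:2],np.sqrt(x[2]+x[0]**2+x[1]**2)
P=t['pixels'][box[1]:box[3],box[0]:box[2]].astype(int)
m=((P.min(2)>110)&(P.max(2)-P.min(2)<40)).astype(np.uint8)
cs=max(cv2.findContours(cv2.morphologyEx(m,cv2.MORPH_OPEN,np.ones((5,5),np.uint8)),0,2)[0],key=cv2.contourArea)
print('tray',fit(np.array([onz(t,u+box[0],v+box[1],.008)[:2] for u,v in cv2.convexHull(cs)[:,0]])))
E
python3 tray.py
```

```text
[ 0.5017 -0.3218  0.1996] 0.02745779485336931 [ 0.0694  0.1666 -3.728 ] [ 0.0477 -0.0325  0.0137]
tray (array([0.6047, 0.0106]), np.float64(0.11030496610467781))
```

carry_out(
  steps=[
    [[0.5,1.5,0],0,1],
    [[1,3,0],0,1],
    [[1.2,4,0],0,1],
    [[1.2,4,0],0,1],
    [[1.2,4,0],0,1],
    [[1.2,4,0],0,1],
    [[1.2,4,0],0,1],
    [[1,3,0],0,1],
    [[0.5,1.5,0],0,1],
    [[0,0,0],0,1],
  ],
)

```text
time: 5.9
position: [0.5881, -0.0093, 0.1907]
tool_rot: [0.835, -0.55, -0.007, 0.001]
ft_force: [-0.1, -0.1, -2.2]
grip_width: 0.0272
```

carry_out(
  steps=[
    [[0,0,0],0,1],
  ],
)

```text
time: 6.0
position: [0.5872, -0.0082, 0.1899]
tool_rot: [0.835, -0.55, -0.008, 0.001]
ft_force: [0.6, 0.3, -2.9]
grip_width: 0.0275
```

Run:
```python
from h import *
o=robot.get_obs();print(o['position'],o['grip_width'],o['ft_force'],o['moment'],o['q'])
c=shot('wrist','w3.png')
im=np.zeros((420,800,3),np.uint8); im[:,:560]=c['pixels'][:,:,::-1]; s=shot('scene')
im[:240,560:]=cv2.resize(s['pixels'][150:290,230:370,::-1],(240,240)); cv2.imwrite('pics/g3.png',im)
```

```text
[ 0.58724192 -0.00817905  0.18987304] 0.02747857797596384 [ 0.57435706  0.34648365 -2.86788085] [-0.01519332 -0.01885752 -0.0146315 ] [-0.20585225  0.52052408  1.55030019  0.0037836   1.08693893  0.95619051]
```

View pics/g3.png

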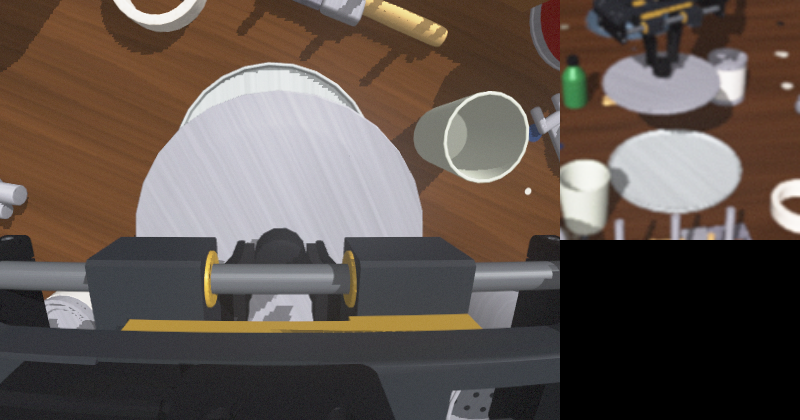

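Wrist view: the lid is held level, with the tray's far rim showing above it (top at about (275,65)) and the mixing cup at (475,135) clear. Scene view: the tray ellipse is unobstructed.

carry_out(
  steps=[
    [[1.6,1.8,0],0,1],
    [[0,0,-2],0,1],
    [[0,0,-3],0,1],
    [[0,0,-2.5],0,1],
    [[0,0,-1.5],0,1],
    [[0,0,0],0,1],
    [[0,0,0],0,1],
  ],
)

```text
time: 6.8
position: [0.6043, -0.0007, 0.0986]
tool_rot: [0.831, -0.556, -0.006, 0.001]
ft_force: [-0.4, 0.2, -1.9]
grip_width: 0.0275
```

Run:
```python
from tray import *
s=shot('scene'); box=(235,205,360,290)
P=s['pixels'][box[1]:box[3],box[0]:box[2]]
for r in (250,): print(s['pixels'][r,250:350:6].tolist())
```

```text
[ 0.6043 -0.0007  0.0986] 0.027520508393830707 [-0.3762  0.1931 -1.872 ] [ 0.0201 -0.0265  0.0177]
tray (array([ 0.5605, -0.0052]), np.float64(0.03326931429647542))
[[244, 245, 240], [224, 225, 215], [115, 118, 117], [192, 195, 198], [200, 204, 208], [205, 208, 211], [164, 165, 169], [138, 141, 144], [129, 130, 133], [125, 125, 129], [143, 146, 147], [210, 210, 215], [204, 207, 211], [204, 208, 211], [175, 175, 177], [91, 57, 42], [89, 57, 40]]
```

carry_out(
  steps=[
    [[0,1.0,0],0,1],
    [[0,0,-1.5],0,1],
    [[0,0,-1.5],0,1],
    [[0,0,-1],0,1],
    [[0,0,0],0,1],
    [[0,0,0],0,1],
  ],
)

```text
time: 7.5
position: [0.6071, 0.0108, 0.0598]
tool_rot: [0.831, -0.556, -0.002, -0.0]
ft_force: [0.4, 0.5, -2.4]
grip_width: 0.0275
```

carry_out(
  steps=[
    [[-0.4,-0.1,-0.5],0,1],
    [[0,0,-0.5],0,1],
    [[0,0,0],0,1],
    [[0,0,-0.2],0,1],
    [[0,0,0],0,1],
  ],
)

```text
time: 8.0
position: [0.6035, 0.0095, 0.0479]
tool_rot: [0.831, -0.556, -0.001, -0.001]
ft_force: [-0.3, 0.1, -2.9]
grip_width: 0.0278
```

Run:
```python
from h import *
c=shot('wrist','w4.png'); s=shot('scene')
im=np.zeros((420,800,3),np.uint8); im[:,:560]=c['pixels'][:,:,::-1]
im[:240,560:]=cv2.resize(s['pixels'][170:290,240:360,::-1],(240,240)); cv2.imwrite('pics/g4.png',im)
```

```text
(no output)
```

View pics/g4.png

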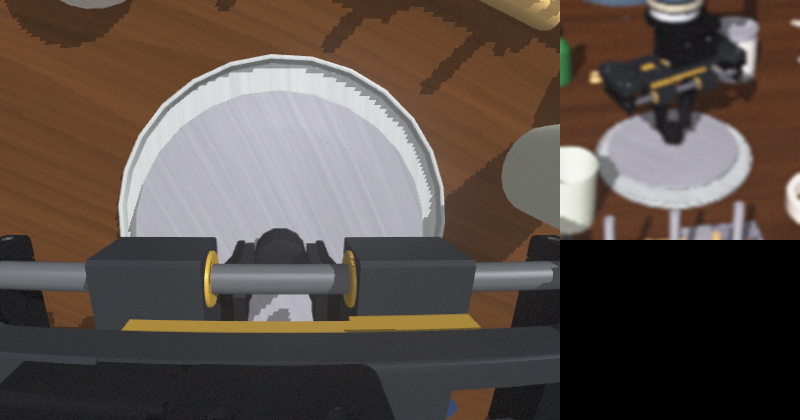

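The lid is centred in the tray, with its rim showing evenly around it, and about 4 mm up. Lowering to contact.

carry_out(
  steps=[
    [[0,0,-0.2],0,1],
    [[0,0,-0.1],0,1],
    [[0,0,0],0,1],
  ],
)

```text
time: 8.4
position: [0.6042, 0.0094, 0.0454]
tool_rot: [0.831, -0.556, 0.0, -0.001]
ft_force: [-0.8, 0.5, -3.6]
grip_width: 0.0276
```

carry_out(
  steps=[
    [[0,0,-0.1],0,1],
    [[0,0,0],0,1],
  ],
)

```text
time: 8.6
position: [0.6043, 0.0094, 0.0443]
tool_rot: [0.831, -0.556, 0.0, -0.001]
ft_force: [0.9, 0.5, -1.7]
grip_width: 0.0272
```

carry_out(
  steps=[
    [[0,0,-0.15],0,1],
    [[0,0,0],0,1],
    [[0,0,0],0,1],
  ],
)

```text
time: 8.9
position: [0.6045, 0.0096, 0.0438]
tool_rot: [0.832, -0.555, 0.0, -0.001]
ft_force: [-0.9, -0.3, -1.9]
grip_width: 0.0271
```

carry_out(
  steps=[
    [[0,0,-0.15],0,1],
    [[0,0,0],0,1],
  ],
)

```text
time: 9.1
position: [0.6046, 0.0097, 0.0436]
tool_rot: [0.832, -0.555, 0.001, -0.001]
ft_force: [0.3, -0.9, -1.4]
grip_width: 0.0277
```

carry_out(
  steps=[
    [[0,0,0],0,0.5],
    [[0,0,0],0,0.3],
    [[0,0,0],0,0.2],
    [[0,0,0],0,0.2],
    [[0,0,0],0,0.2],
    [[0,0,0],0,0.2],
  ],
)

```text
time: 9.7
position: [0.6059, 0.0093, 0.0435]
tool_rot: [0.831, -0.556, 0.002, -0.002]
ft_force: [-0.3, -0.1, -0.7]
grip_width: 0.0654
```

carry_out(
  steps=[
    [[0,0,1],0,0.2],
    [[0,0,2],0,0.2],
    [[0,0,3],0,0.2],
    [[0,0,4],0,0.2],
    [[0,0,4],0,0.2],
    [[0,0,4],0,0.2],
    [[0,0,2],0,0.2],
    [[0,0,0],0,0.2],
  ],
)

```text
time: 10.5
position: [0.6035, 0.0097, 0.2549]
tool_rot: [0.831, -0.556, 0.002, -0.002]
ft_force: [0.0, -0.1, -1.1]
grip_width: 0.0694
```

carry_out(
  steps=[
    [[-2,3,0],0,0.2],
    [[-2.2,4,0],0,0.2],
    [[-2.2,4,0],0,0.2],
    [[-2.2,4,0],0,0.2],
    [[-2.2,4,0],-2,0.2],
    [[-2.2,4,0],-2,0.2],
    [[-2.2,4,0],-2,0.2],
    [[-2,3,0],-2,0.2],
    [[-1,2,0],0,0.2],
    [[0,0,0],0,0.2],
  ],
)

```text
time: 11.5
position: [0.4072, 0.3359, 0.2461]
tool_rot: [0.787, -0.617, -0.001, 0.004]
ft_force: [-1.0, -0.2, -0.1]
grip_width: 0.0695
```

carry_out(
  steps=[
    [[0,0,0],0,0.2],
    [[0,0,0],0,0.2],
  ],
)

```text
time: 11.7
position: [0.4062, 0.3349, 0.2444]
tool_rot: [0.788, -0.616, -0.001, 0.006]
ft_force: [0.8, -1.1, 0.2]
grip_width: 0.0699
```

Run:
```python
from h import *
o=robot.get_obs();print(o['position'],o['grip_width'],o['q'])
c=shot('wrist','w5.png'); t=shot('top','top5.png')
im=np.zeros((420,800,3),np.uint8); im[:,:560]=c['pixels'][:,:,::-1]
im[:240,560:]=cv2.resize(t['pixels'][140:270,205:335,::-1],(240,240)); cv2.imwrite('pics/g5.png',im)
```

```text
[0.40622952 0.33492154 0.24439114] 0.06991654482460974 [ 0.47849496  0.3714607   1.64291125 -0.00265739  1.13843169  1.80749339]
```

View pics/g5.png

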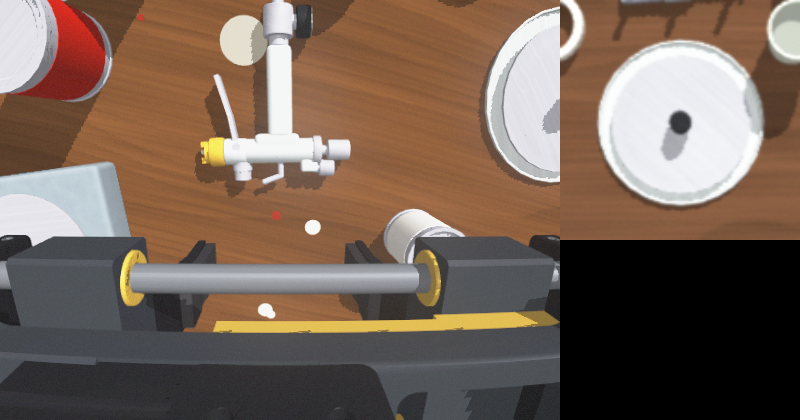

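The lid sits flat and centred in the tray. Wrist view: gun nozzle tip at (201,153), rear end at (350,149), handle centre line at u≈280 for v 45–130, already parallel to the jaws.

Run:
```python
from h import *
np.set_printoptions(precision=4,suppress=True)
o=robot.get_obs(); c=shot('wrist'); t=shot('top')
w=lambda p:(p.min(-1)>140)
L=[];R=[]
for v in range(55,122,6):
    u=np.where(w(c['pixels'][v,255:305].astype(int)))[0]+255
    L.append(onz(c,u[0]-.5,v,.029)[:2]);R.append(onz(c,u[-1]+.5,v,.029)[:2])
L=np.array(L);R=np.array(R);print('width',np.linalg.norm(L-R,axis=1))
d=cv2.fitLine(((L+R)/2).astype(np.float32),cv2.DIST_L2,0,.01,.01).ravel(); print('handle',d,np.degrees(np.arctan2(d[1],d[0])))
tip=onz(c,200.5,153,.017); rear=onz(c,350,149,.017); b=tip-rear; print('tip',tip,'rear',rear,np.linalg.norm(b),np.degrees(np.arctan2(b[1],b[0])))
br=lambda p:((p[...,0]>150)&(p[...,0]-p[...,2]>70))
def cen(c,x0,y0,x1,y1):
    ys,xs=np.where(br(c['pixels'][y0:y1,x0:x1].astype(int)));return np.array([xs.mean()+x0,ys.mean()+y0])
a,bb=cen(c,195,135,235,170),cen(t,85,265,112,295);print(a,bb,'brass',meet(c,a,t,bb))
# handle corner: handle/regulator joint visible in both: narrow neck (280,42) wrist ; top crop (202,175)->(120.4,225)
print('neck',meet(c,(280,43),t,(120.2,225)))
ex=np.array([d[1],-d[0]]) if d[0]*1<0 else np.array([-d[1],d[0]])
if ex@b[:2]<0: ex=-ex
ey=np.array([-ex[1],ex[0]])
o1=tip[:2]-.094*ex-.045*ey
hp=d[2:]; o2=hp+((o1-hp)@ey)*ey; print('origin',o1,'onto handle line',o2,'ex',np.degrees(np.arctan2(ex[1],ex[0])))
q=Rotation.from_quat(o['tool_rot']).as_matrix(); print('jaw',np.degrees(np.arctan2(q[1,0],q[0,0])),o['position'],'tilt',q[:2,2]);
```

```text
width [0.0394 0.0395 0.0264 0.0276 0.0277 0.0278 0.0279 0.028  0.0281 0.0271
 0.0272 0.0273]
handle [0.9465 0.3227 0.5175 0.3629] 18.825377
tip [0.4251 0.4362 0.017 ] rear [0.4725 0.263  0.017 ] 0.17960001744251475 105.29106993746396
[211.8246 150.4803] [ 97.5636 277.1818] brass (array([0.4359, 0.4193, 0.0377]), np.float64(0.004842976228604292))
neck (array([0.5627, 0.3713, 0.0282]), np.float64(0.0032202011493412002))
origin [0.498  0.3618] onto handle line [0.4997 0.3568] ex 108.82538
jaw -76.14302145150037 [0.4067 0.3347 0.2446] tilt [-0.0085 -0.0071]
```

Run:
```python
from h import *
np.set_printoptions(precision=4,suppress=True)
o=robot.get_obs(); c=shot('wrist')
C=[]
for v in range(67,124,4):
    u=np.where((c['pixels'][v,255:305].min(-1)>140))[0]+255
    C.append((onz(c,u[0]-.5,v,.029)[:2]+onz(c,u[-1]+.5,v,.029)[:2])/2)
d=cv2.fitLine(np.array(C).astype(np.float32),cv2.DIST_L2,0,.01,.01).ravel(); a=np.degrees(np.arctan2(d[1],d[0]))
for ang in (a+90,105.3):
    th=np.radians(ang); ex=np.array([np.cos(th),np.sin(th)]);ey=np.array([-ex[1],ex[0]])
    o1=onz(c,200.5,153,.017)[:2]-.094*ex-.045*ey; o2=d[2:]+((o1-d[2:])@ey)*ey; print(ang,o1,o2)
print(o['position'])
```

```text
104.524475 [0.4927 0.3569] [0.493  0.3554]
105.3 [0.4937 0.3578] [0.4944 0.3555]
[0.407  0.3348 0.245 ]
```

carry_out(
  steps=[
    [[2.5,0.6,0],0.5,0.3],
    [[3,0.7,-2],0.5,0.3],
    [[2.5,0.6,-3],0,0.3],
    [[0.6,0.2,-3],0,0.3],
    [[0,0,-2],0,0.3],
    [[0,0,-1],0,0.3],
    [[0,0,0],0,0.3],
    [[0,0,0],0,0.3],
  ],
)

```text
time: 12.75
position: [0.5014, 0.3533, 0.1339]
tool_rot: [0.791, -0.612, 0.001, 0.001]
ft_force: [-0.3, -0.1, 0.7]
grip_width: 0.0611
```

carry_out(
  steps=[
    [[-0.8,0.3,-1.5],0,0.3],
    [[0,0,-2.5],0,0.3],
    [[0,0,-2],0,0.3],
    [[0,0,-1],0,0.3],
    [[0,0,0],0,0.3],
    [[0,0,0],0,0.3],
  ],
)

```text
time: 13.35
position: [0.4985, 0.3593, 0.0717]
tool_rot: [0.791, -0.612, 0.005, -0.007]
ft_force: [0.2, -1.0, 0.1]
grip_width: 0.0611
```

Run:
```python
from h import *
o=robot.get_obs();print(o['position'])
c=shot('wrist','w6.png'); t=shot('top'); s=shot('scene')
q=Rotation.from_quat(o['tool_rot']).as_matrix(); print('jaw',np.degrees(np.arctan2(q[1,0],q[0,0])),q[:2,2])
im=np.zeros((420,800,3),np.uint8); im[:,:480]=c['pixels'][:,40:520,::-1]
im[:200,490:790]=cv2.resize(s['pixels'][170:250,345:465,::-1],(300,200)); im[210:,490:790]=cv2.resize(t['pixels'][200:305,70:220,::-1],(300,210))
cv2.imwrite('pics/g6.png',im)
```

```text
[0.49845723 0.35926095 0.07166536]
jaw -75.50732462806157 [0.01651186 0.0045613 ]
```

View pics/g6.png

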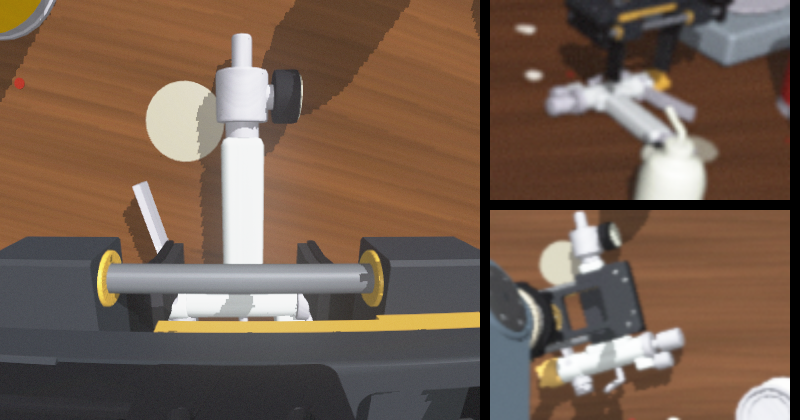

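Handle lies between the fingers (wrist u≈282, lower handle end at v≈138); trigger is outside the left finger. Checking the grasp point along the handle from the handle end.

Run:
```python
from h import *
np.set_printoptions(precision=4,suppress=True)
o=robot.get_obs(); c=shot('wrist')
col=c['pixels'][110:160,282].min(-1);print(col[::2])
C=[]
for v in range(150,230,8):
    u=np.where((c['pixels'][v,255:310].min(-1)>140))[0]+255
    C.append((onz(c,u[0]-.5,v,.029)[:2]+onz(c,u[-1]+.5,v,.029)[:2])/2)
C=np.array(C,np.float32); d=cv2.fitLine(C,cv2.DIST_L2,0,.01,.01).ravel(); a=np.arctan2(d[1],d[0]);print('handle deg',np.degrees(a))
n=onz(c,282,138,.029)[:2]; u=np.array([np.cos(a),np.sin(a)]); og=n-.071*u; print(n,'origin',og, d[2:]+((og-d[2:])@u)*u)
e=.018*u; R=Rotation.from_quat(o['tool_rot']).as_matrix(); print(o['position'],R[:,2])
```

```text
[234 233 232 232 228 178 158 168 166 224 234 233 232 233 240 246 245 245
 244 244 244 244 244 244 244]
handle deg 15.079093
[0.562  0.3743] origin [0.4935 0.3558] [0.4935 0.3556]
[0.4986 0.3593 0.0718] [ 0.0169  0.0048 -0.9998]
```

carry_out(
  steps=[
    [[-0.5,-0.35,0],0,0.3],
    [[0,0,-1.5],0,0.3],
    [[0,0,-1.2],0,0.3],
    [[0,0,-0.5],0,0.3],
    [[0,0,0],0,0.3],
    [[0,0,0],0,0.3],
  ],
)

```text
time: 14.15
position: [0.4933, 0.3554, 0.0405]
tool_rot: [0.791, -0.612, 0.006, -0.008]
ft_force: [-0.9, 1.2, 0.4]
grip_width: 0.0611
```

carry_out(
  steps=[
    [[0,0,-0.8],0,0.3],
    [[0,0,-0.6],0,0.3],
    [[0,0,-0.2],0,0.3],
    [[0,0,0],0,0.3],
  ],
)

```text
time: 14.55
position: [0.4938, 0.3557, 0.0238]
tool_rot: [0.791, -0.612, 0.006, -0.009]
ft_force: [0.4, 0.1, -0.0]
grip_width: 0.061
```

carry_out(
  steps=[
    [[0,0,0.05],0,0.5],
    [[0,0,0],0,1],
    [[0,0,0],0,1],
    [[0,0,0],0,1],
    [[0,0,0],0,1],
    [[0,0,0],0,1],
    [[0,0,0],0,1],
    [[0,0,0],0,1],
    [[0,0,0],0,1],
  ],
  squeeze=50,
)

```text
time: 15.45
position: [0.4943, 0.3559, 0.0248]
tool_rot: [0.791, -0.612, 0.006, -0.009]
ft_force: [0.2, -0.3, -0.8]
grip_width: 0.0262
```

carry_out(
  steps=[
    [[0,0,0],0,1],
    [[0,0,0],0,1],
  ],
)

```text
time: 15.65
position: [0.4943, 0.356, 0.0248]
tool_rot: [0.791, -0.612, 0.006, -0.009]
ft_force: [-0.1, -0.4, -0.7]
grip_width: 0.0266
```

carry_out(
  steps=[
    [[0,0,0.5],0,1],
    [[0,0,1],0,1],
    [[0,0,1.5],0,1],
    [[0,0,1],0,1],
    [[0,0,0],0,1],
    [[0,0,0],0,1],
  ],
)

```text
time: 16.25
position: [0.4905, 0.3541, 0.0646]
tool_rot: [0.791, -0.612, 0.004, -0.005]
ft_force: [0.6, -1.1, -5.3]
grip_width: 0.0262
```

Run:
```python
from h import *
o=robot.get_obs();print(o['position'],o['tool_rot'],o['grip_width'],o['ft_force'],o['moment'])
c=shot('wrist','w7.png'); s=shot('scene')
im=np.zeros((420,800,3),np.uint8); im[:,:480]=c['pixels'][:,40:520,::-1]
im[:200,490:790]=cv2.resize(s['pixels'][160:240,345:465,::-1],(300,200))
cv2.imwrite('pics/g7.png',im)
```

```text
[0.49049317 0.35408751 0.06456848] [ 0.79064158 -0.61224137  0.00435138 -0.00524073] 0.026228695746954127 [ 0.59175285 -1.10193911 -5.30809745] [0.03263795 0.02973832 0.02655668]
```

View pics/g7.png

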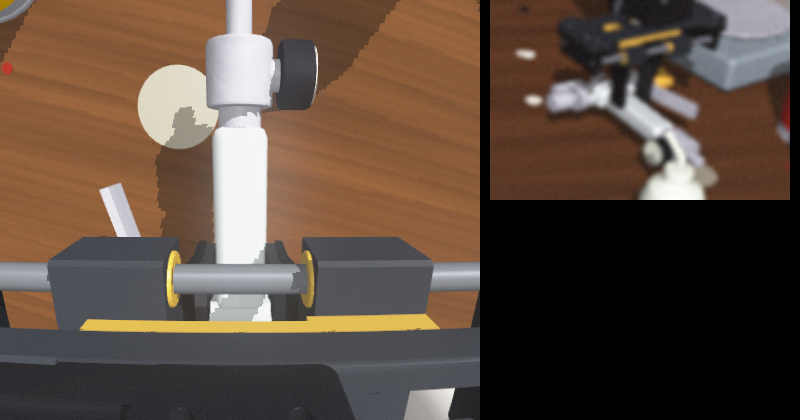

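Gun held, handle still square in the jaws. Wrist force is −5.3 N (about 0.54 kg) with a small moment. I'll raise it and measure the open pot's mouth.

carry_out(
  steps=[
    [[0,0,2],0,1],
    [[0,0,3],0,1],
    [[0,0,4],0,1],
    [[0,0,4],0,1],
    [[0,0,3],0,1],
    [[0,0,1],0,1],
    [[0,0,0],0,1],
  ],
)

```text
time: 17.05
position: [0.4847, 0.3511, 0.2328]
tool_rot: [0.791, -0.612, 0.001, 0.002]
ft_force: [-0.1, -0.3, -5.8]
grip_width: 0.0264
```

```bash
cat > pot.py <<'E'
from h import *
np.set_printoptions(precision=4,suppress=True)
o=robot.get_obs();print(o['position'],o['tool_rot'],o['grip_width'],o['ft_force'])
t=shot('top'); s=shot('scene')
im=np.zeros((480,800,3),np.uint8)
im[:480,:400]=cv2.resize(t['pixels'][190:310,360:460+0,::-1],(400,480)); im[:300,400:]=cv2.resize(s['pixels'][170:260,120:240,::-1],(400,300))
cv2.imwrite('pics/g8.png',im)
E
python3 pot.py
```

```text
[0.4847 0.3511 0.2328] [ 0.7905 -0.6124  0.0006  0.002 ] 0.026392320944210106 [-0.0938 -0.2749 -5.784 ]
```

View pics/g8.png

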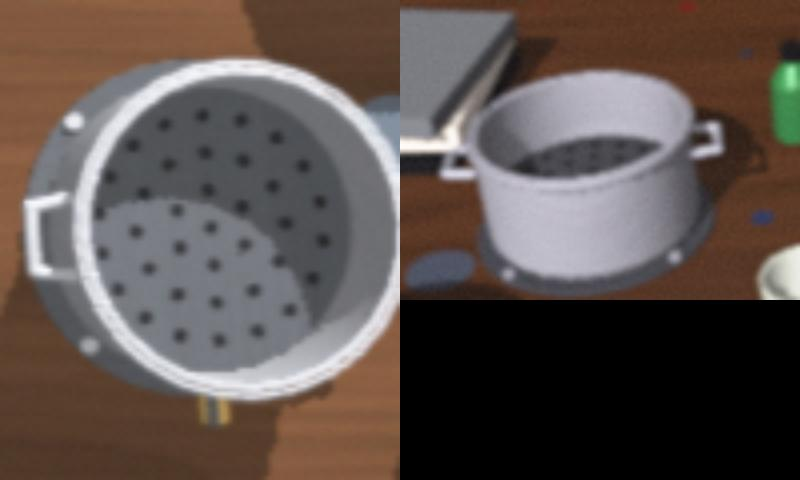

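The pot is open and empty. Rim ring in the top view runs from u≈378 with v about 204–290; in the scene view it centres near (174,209). Fitting the rim.

```bash
cat >> pot.py <<'E'
P=t['pixels'][195:300,368:475].astype(int); m=(P.min(2)>195).astype(np.uint8)
n,l,st,ce=cv2.connectedComponentsWithStats(m); i=1+np.argmax(st[1:,2]*st[1:,3]); print(st[i])
ys,xs=np.where(l==i); q=np.array([onz(t,x+368,y+195,.105)[:2] for x,y in zip(xs,ys)])
for _ in range(8):
    A=np.c_[2*q,np.ones(len(q))]; x=np.linalg.lstsq(A,(q**2).sum(1),rcond=None)[0]; r=np.sqrt(x[2]+x[0]**2+x[1]**2)
    e=abs(np.linalg.norm(q-x[:2],axis=1)-r); q=q[e<np.maximum(.006,1.5*e.std())]
print('rim',x[:2],r,len(q)); print('2view',meet(t,proj(t,[x[0],x[1],.105]),s,(174.4,209.3)))
print('scene proj of center',proj(s,[x[0],x[1],.105]))
E
python3 pot.py
```

```text
[0.4836 0.3505 0.2306] [ 0.7905 -0.6125 -0.0003  0.0039] 0.026309865215406392 [ 0.0716  0.4453 -6.1286]
[  11   10   90   85 1006]
rim [ 0.5015 -0.3239] 0.08887218908682057 923
2view (array([ 0.5014, -0.3238,  0.0981]), np.float64(0.004400238337798277))
scene proj of center [173.1794 207.0924]
```

carry_out(
  steps=[
    [[0.2,-1.5,0],0,1],
    [[0.3,-3,0],0,1],
    [[0.4,-4,0],0,1],
    [[0.5,-4,0],0,1],
    [[0.5,-4,0],0,1],
    [[0.5,-4,0],0,1],
    [[0.5,-4,0],0,1],
    [[0.5,-4,0],0,1],
    [[0.5,-4,0],0,1],
    [[0.4,-3,0],0,1],
  ],
)

```text
time: 18.25
position: [0.5168, -0.0215, 0.2156]
tool_rot: [0.793, -0.609, -0.009, 0.015]
ft_force: [1.3, -0.2, -6.0]
grip_width: 0.0262
```

carry_out(
  steps=[
    [[0.3,-3,0],0,1],
    [[0.5,-4,0],0,1],
    [[0.5,-4,0],0,1],
    [[0.5,-4,0],0,1],
    [[0.5,-4,0],0,1],
    [[0.5,-4,0],0,1],
    [[0.5,-4,0],0,1],
    [[0.2,-3,0],0,1],
    [[0,-1,0],0,1],
    [[0,0,0],0,1],
  ],
)

```text
time: 19.25
position: [0.5384, -0.3541, 0.2004]
tool_rot: [0.789, -0.614, -0.022, 0.018]
ft_force: [0.3, 0.2, -5.6]
grip_width: 0.0264
```

carry_out(
  steps=[
    [[1,-1.5,2],0,1],
    [[1,-2,4],0,1],
    [[1,-1.5,4],0,1],
    [[0,0,2],0,1],
    [[0,0,0],0,1],
    [[0,0,0],0,1],
  ],
)

```text
time: 19.85
position: [0.5623, -0.3934, 0.3137]
tool_rot: [0.79, -0.611, -0.036, 0.015]
ft_force: [-0.8, 0.4, -6.1]
grip_width: 0.0264
```

carry_out(
  steps=[
    [[0,0,-1],0,1],
    [[0,0,-1],0,1],
    [[0,0,-1],0,1],
    [[0,0,-1],0,1],
    [[0,0,0],0,1],
    [[0,0,0],0,1],
  ],
)

```text
time: 20.45
position: [0.5583, -0.3872, 0.2603]
tool_rot: [0.791, -0.61, -0.046, 0.014]
ft_force: [0.2, -0.2, -5.4]
grip_width: 0.0264
```

```bash
cat > st.py <<'E'
from h import *
np.set_printoptions(precision=4,suppress=True)
o=robot.get_obs();R=Rotation.from_quat(o['tool_rot']).as_matrix()
R0=Rotation.from_quat([.791,-.612,.006,-.009]).as_matrix(); p0=np.array([.4943,.356,.0248])
G0=Rotation.from_euler('z',104.9,degrees=True).as_matrix(); g0=np.array([.4935,.3557,0])
G=R@R0.T@G0; g=o['position']+R@R0.T@(g0-p0)
noz=g+G@[.094,.045,.017]
print(o['time'],'pos',o['position'],'q',o['q'],'toolz',R[:,2]); print('gun up',G[:,2],'deg',np.degrees(np.arccos(G[2,2])),'nozzle',noz,'err',noz-[.5015,-.324,.195])
E
python3 st.py
```

```text
20.45 pos [ 0.5583 -0.3872  0.2603] q [-0.7535  0.6126  1.1586 -0.0374  1.4591  0.5667] toolz [-0.09    0.0334 -0.9954]
gun up [ 0.1104 -0.0264  0.9935] deg 6.517343482845795 nozzle [ 0.4893 -0.3084  0.2622] err [-0.0122  0.0156  0.0672]
```

carry_out(
  steps=[
    [[0,0,0],0,1],
    [[0,0,0],0,1],
    [[0,0,0],0,1],
    [[0,0,0],0,1],
  ],
)

```text
time: 20.85
position: [0.559, -0.3882, 0.2616]
tool_rot: [0.791, -0.61, -0.044, 0.014]
ft_force: [-0.1, 0.4, -5.4]
grip_width: 0.0263
```

```bash
python3 st.py; python3 -c "
from h import *
print(robot.get_obs()['joint_velocities'],robot.get_obs()['joint_torque'])"
```

```text
20.85 pos [ 0.559  -0.3882  0.2616] q [-0.7538  0.6118  1.1564 -0.0375  1.4591  0.5666] toolz [-0.0878  0.0313 -0.9956]
gun up [ 0.1082 -0.0243  0.9938] deg 6.3683674193591155 nozzle [ 0.49   -0.3093  0.2632] err [-0.0115  0.0147  0.0682]
[-0.0024092  -0.00493144 -0.00738359  0.00016898  0.00148779 -0.00191714] [-2.42908885e-03 -5.32990444e+01 -2.15652877e+01 -1.18048098e-01
  4.45780903e-01 -6.34257565e-03]
```

carry_out(
  steps=[
    [[-0.5,0.6,0],8,1],
    [[-0.5,0.6,0],8,1],
    [[-0.5,0.6,0],8,1],
    [[-0.5,0.6,0],8,1],
    [[-0.5,0.6,0],8,1],
    [[-0.5,0.6,0],8,1],
    [[-0.5,0.6,0],8,1],
    [[-0.5,0.6,0],8,1],
    [[-0.5,0.6,0],8,1],
    [[0,0,0],0,1],
  ],
)

```text
time: 21.85
position: [0.5137, -0.3332, 0.2674]
tool_rot: [0.999, -0.004, -0.022, 0.037]
ft_force: [-0.1, -0.5, -5.8]
grip_width: 0.0268
```

```bash
python3 st.py
```

```text
21.85 pos [ 0.5137 -0.3332  0.2674] q [-0.7145  0.4636  1.4147 -0.09    1.249  -0.678 ] toolz [-0.0442 -0.0745 -0.9962]
gun up [0.0428 0.096  0.9945] deg 6.033681161599478 nozzle [ 0.4196 -0.3793  0.268 ] err [-0.0819 -0.0553  0.073 ]
```

carry_out(
  steps=[
    [[-0.7,0.8,-0.5],8,1],
    [[-0.7,0.8,-0.5],8,1],
    [[-0.7,0.8,-0.5],8,1],
    [[-0.7,0.8,-0.5],8,1],
    [[-0.7,0.8,-0.5],8,1],
    [[-0.7,0.8,-0.5],8,1],
    [[-0.7,0.8,-0.5],8,1],
    [[-0.7,0.8,-0.5],8,1],
    [[-0.7,0.8,-0.5],8,1],
    [[0,0,0],8,1],
  ],
)

```text
time: 22.85
position: [0.4537, -0.2644, 0.2278]
tool_rot: [0.761, 0.647, 0.015, 0.045]
ft_force: [1.1, -0.8, -5.7]
grip_width: 0.0265
```

```bash
python3 st.py
```

```text
22.85 pos [ 0.4537 -0.2644  0.2278] q [-0.7522  0.3483  1.7434  0.0235  0.9576 -2.1734] toolz [ 0.0804 -0.049  -0.9956]
gun up [-0.1019  0.0509  0.9935] deg 6.539629033071818 nozzle [ 0.4848 -0.3645  0.2282] err [-0.0167 -0.0405  0.0332]
```

carry_out(
  steps=[
    [[0,0,3],0,1],
    [[0,0,4],0,1],
    [[0,0,4],0,1],
    [[0,0,0],0,1],
    [[0,0,0],0,1],
  ],
)

```text
time: 23.35
position: [0.453, -0.266, 0.3428]
tool_rot: [0.766, 0.641, 0.014, 0.045]
ft_force: [-0.0, 0.7, -5.7]
grip_width: 0.0263
```

```bash
python3 st.py
```

```text
23.35 pos [ 0.453  -0.266   0.3428] q [-0.7543  0.2202  1.5794  0.0184  1.2498 -2.1541] toolz [ 0.079  -0.0503 -0.9956]
gun up [-0.1004  0.0525  0.9936] deg 6.506272274818532 nozzle [ 0.4827 -0.3665  0.3433] err [-0.0188 -0.0425  0.1483]
```

carry_out(
  steps=[
    [[0,0,-1],0,1],
    [[0,0,-1],0,1],
    [[0,0,-1],0,1],
    [[0,0,-1],0,1],
    [[0,0,-1],0,1],
    [[0,0,0],0,1],
    [[0,0,0],0,1],
  ],
)

```text
time: 24.05
position: [0.449, -0.2628, 0.2796]
tool_rot: [0.767, 0.64, 0.013, 0.036]
ft_force: [1.1, 0.1, -4.6]
grip_width: 0.0264
```

```bash
python3 st.py
```

```text
24.05 pos [ 0.449  -0.2628  0.2796] q [-0.7548  0.2839  1.6736  0.019   1.1102 -2.1538] toolz [ 0.0656 -0.0382 -0.9971]
gun up [-0.087   0.0405  0.9954] deg 5.50733841412368 nozzle [ 0.4784 -0.3633  0.2784] err [-0.0231 -0.0393  0.0834]
```

carry_out(
  steps=[
    [[0,0,4],0,1],
    [[0,0,4],0,1],
    [[0,0,0],0,1],
    [[0,0,-0.5],0,1],
    [[0,0,-0.5],0,1],
    [[0,0,-0.5],0,1],
    [[0,0,-0.5],0,1],
    [[0,0,-0.5],0,1],
    [[0,0,-0.5],0,1],
    [[0,0,-0.5],0,1],
  ],
)

```text
time: 25.05
position: [0.4458, -0.2598, 0.3166]
tool_rot: [0.767, 0.64, 0.012, 0.029]
ft_force: [0.7, -0.4, -5.7]
grip_width: 0.0263
```

```bash
python3 st.py
```

```text
25.05 pos [ 0.4458 -0.2598  0.3166] q [-0.7549  0.2441  1.6193  0.0182  1.218  -2.1514] toolz [ 0.0556 -0.0288 -0.998 ]
gun up [-0.077   0.0312  0.9965] deg 4.766283581529633 nozzle [ 0.4751 -0.3604  0.3141] err [-0.0264 -0.0364  0.1191]
```

carry_out(
  steps=[
    [[0,0,-1],0,1],
    [[0,0,-1],0,1],
    [[0,0,-1],0,1],
    [[0,0,-1],0,1],
    [[0,0,-1],0,1],
    [[0,0,-1],0,1],
    [[0,0,-1],0,1],
    [[0,0,0],0,1],
  ],
)

```text
time: 25.85
position: [0.4453, -0.2594, 0.2388]
tool_rot: [0.768, 0.64, 0.012, 0.028]
ft_force: [-0.5, -0.0, -5.6]
grip_width: 0.0268
```

```bash
python3 st.py
```

```text
25.85 pos [ 0.4453 -0.2594  0.2388] q [-0.755   0.3335  1.7271  0.02    1.0234 -2.1555] toolz [ 0.0537 -0.0271 -0.9982]
gun up [-0.0751  0.0294  0.9967] deg 4.627997008571564 nozzle [ 0.4746 -0.36    0.2362] err [-0.0269 -0.036   0.0412]
```

carry_out(
  steps=[
    [[2.3,3.2,1],0,1],
    [[2.3,3.2,1],0,1],
    [[2.3,3.2,0],0,1],
    [[2.3,3.2,0],0,1],
    [[2.3,3.2,0],0,1],
    [[-2.3,-3.2,0],0,1],
    [[-2.3,-3.2,0],0,1],
    [[-2.3,-3.2,0],0,1],
    [[-2.3,-3.2,0],0,1],
    [[0,0,0],0,1],
  ],
)

```text
time: 26.85
position: [0.4777, -0.2186, 0.2621]
tool_rot: [0.762, 0.647, 0.016, 0.033]
ft_force: [1.1, 0.4, -5.6]
grip_width: 0.0261
```

```bash
python3 st.py
```

```text
26.85 pos [ 0.4777 -0.2186  0.2621] q [-0.6518  0.3126  1.6845  0.0187  1.0726 -2.0675] toolz [ 0.0671 -0.0306 -0.9973]
gun up [-0.0885  0.0325  0.9955] deg 5.4127069057523824 nozzle [ 0.5087 -0.3186  0.2603] err [0.0072 0.0054 0.0653]
```

carry_out(
  steps=[
    [[0,0,4],0,1],
    [[0,0,4],0,1],
    [[0,0,0],0,1],
    [[0,0,0],0,1],
  ],
)

```text
time: 27.25
position: [0.4763, -0.2187, 0.3432]
tool_rot: [0.763, 0.645, 0.016, 0.032]
ft_force: [-0.6, 1.1, -5.6]
grip_width: 0.0264
```

```bash
python3 st.py
```

```text
27.25 pos [ 0.4763 -0.2187  0.3432] q [-0.6544  0.2282  1.5657  0.0183  1.2786 -2.0619] toolz [ 0.0655 -0.0281 -0.9975]
gun up [-0.087   0.0302  0.9958] deg 5.282491429922152 nozzle [ 0.5068 -0.3189  0.3411] err [0.0053 0.0051 0.1461]
```

carry_out(
  steps=[
    [[0,0,-0.4],0,1],
    [[0,0,-0.4],0,1],
    [[0,0,-0.4],0,1],
    [[0,0,-0.4],0,1],
    [[0,0,-0.4],0,1],
    [[0,0,-0.4],0,1],
    [[0,0,-0.4],0,1],
    [[0,0,-0.4],0,1],
    [[0,0,-0.4],0,1],
    [[0,0,-0.4],0,1],
  ],
)

```text
time: 28.25
position: [0.4739, -0.2157, 0.2927]
tool_rot: [0.763, 0.645, 0.015, 0.026]
ft_force: [0.3, -0.0, -5.5]
grip_width: 0.0267
```

```bash
python3 st.py
```

```text
28.25 pos [ 0.4739 -0.2157  0.2927] q [-0.6527  0.2775  1.6417  0.0194  1.1663 -2.0637] toolz [ 0.0554 -0.0199 -0.9983]
gun up [-0.0769  0.022   0.9968] deg 4.5890788904323 nozzle [ 0.5046 -0.3158  0.2895] err [0.0031 0.0082 0.0945]
```

carry_out(
  steps=[
    [[0,0,4],0,1],
    [[0,0,5],0,1],
    [[0,0,4],0,1],
    [[0,0,0],0,1],
    [[0,0,-1],0,1],
    [[0,0,-1],0,1],
    [[0,0,-1],0,1],
    [[0,0,-1],0,1],
    [[0,0,-1],0,1],
    [[0,0,-1],0,1],
  ],
)

```text
time: 29.25
position: [0.4679, -0.2114, 0.3505]
tool_rot: [0.764, 0.645, 0.012, 0.015]
ft_force: [-0.2, 1.1, -5.3]
grip_width: 0.0264
```

```bash
python3 st.py
```

```text
29.25 pos [ 0.4679 -0.2114  0.3505] q [-0.6532  0.2212  1.5534  0.0183  1.3325 -2.0604] toolz [ 0.0381 -0.0068 -0.9992]
gun up [-0.0596  0.0089  0.9982] deg 3.457033703032225 nozzle [ 0.4985 -0.3115  0.3454] err [-0.003   0.0125  0.1504]
```

carry_out(
  steps=[
    [[0,0,-1],0,1],
    [[0,0,-1],0,1],
    [[0,0,-1],0,1],
    [[0,0,-1],0,1],
    [[0,0,-1],0,1],
    [[0,0,-1],0,1],
    [[0,0,0],0,1],
  ],
)

```text
time: 29.95
position: [0.4672, -0.211, 0.2826]
tool_rot: [0.764, 0.645, 0.012, 0.013]
ft_force: [-0.7, 0.2, -5.2]
grip_width: 0.0265
```

```bash
python3 st.py
```

```text
29.95 pos [ 0.4672 -0.211   0.2826] q [-0.6533  0.2877  1.6562  0.0194  1.1676 -2.0637] toolz [ 0.0347 -0.0042 -0.9994]
gun up [-0.0562  0.0063  0.9984] deg 3.2428389246843037 nozzle [ 0.4977 -0.3111  0.2772] err [-0.0038  0.0129  0.0822]
```

carry_out(
  steps=[
    [[0,0,4],-8,1],
    [[0,0,5],-8,1],
    [[0,0,4],-8,1],
    [[0,0,2],-6,1],
    [[0,0,0],0,1],
    [[0,0,-1],0,1],
    [[0,0,-1],0,1],
    [[0,0,-1],0,1],
    [[0,0,-1],0,1],
    [[0,0,0],0,1],
  ],
)

```text
time: 30.95
position: [0.4624, -0.2074, 0.3867]
tool_rot: [0.908, 0.419, 0.008, 0.008]
ft_force: [-0.3, 0.4, -5.4]
grip_width: 0.0263
```

```bash
python3 st.py
```

```text
30.95 pos [ 0.4624 -0.2074  0.3867] q [-0.6467  0.1909  1.4949  0.0068  1.435  -1.5124] toolz [ 0.0207 -0.0072 -0.9998]
gun up [-0.0381  0.02    0.9991] deg 2.4644566307008766 nozzle [ 0.4372 -0.3089  0.38  ] err [-0.0643  0.0151  0.185 ]
```

carry_out(
  steps=[
    [[2,-0.5,2],0,1],
    [[2.2,-0.5,3],0,1],
    [[2,-0.5,0],0,1],
    [[0,0,0],0,1],
    [[0,0,-1],0,1],
    [[0,0,-1],0,1],
    [[0,0,-1],0,1],
    [[0,0,-1],0,1],
    [[0,0,-1],0,1],
    [[0,0,0],0,1],
  ],
)

```text
time: 31.95
position: [0.5197, -0.2194, 0.3737]
tool_rot: [0.908, 0.419, 0.002, -0.003]
ft_force: [-0.0, -0.2, -5.0]
grip_width: 0.0266
```

```bash
python3 st.py
```

```text
31.95 pos [ 0.5197 -0.2194  0.3737] q [-0.6005  0.3043  1.3725  0.0055  1.4676 -1.4662] toolz [ 0.0008  0.0061 -1.    ]
gun up [-0.0182  0.0068  0.9998] deg 1.1138336824244788 nozzle [ 0.4945 -0.3208  0.3662] err [-0.007   0.0032  0.1712]
```

carry_out(
  steps=[
    [[0.5,-0.2,-1],0,1],
    [[0,0,-1],0,1],
    [[0,0,-1],0,1],
    [[0,0,-1],0,1],
    [[0,0,-1],0,1],
    [[0,0,-1],0,1],
    [[0,0,-1],0,1],
    [[0,0,0],0,1],
    [[0,0,0],0,1],
  ],
)

```text
time: 32.85
position: [0.5253, -0.2218, 0.2975]
tool_rot: [0.908, 0.419, 0.002, -0.002]
ft_force: [-0.1, -0.6, -4.8]
grip_width: 0.0265
```

```bash
python3 st.py
```

```text
32.85 pos [ 0.5253 -0.2218  0.2975] q [-0.5984  0.3734  1.4766  0.0057  1.2935 -1.4649] toolz [ 0.0015  0.0056 -1.    ]
gun up [-0.0189  0.0073  0.9998] deg 1.160927371183697 nozzle [ 0.5001 -0.3232  0.2899] err [-0.0014  0.0008  0.0949]
```

carry_out(
  steps=[
    [[0.1,0,-1],0,1],
    [[0,0,-1],0,1],
    [[0,0,-1],0,1],
    [[0,0,-1],0,1],
    [[0,0,-1],0,1],
    [[0,0,-1],0,1],
    [[0,0,-1],0,1],
    [[0,0,-1],0,1],
    [[0,0,0],0,1],
    [[0,0,0],0,1],
  ],
)

```text
time: 33.85
position: [0.5269, -0.2221, 0.2106]
tool_rot: [0.908, 0.419, 0.002, -0.002]
ft_force: [0.9, -0.0, -5.3]
grip_width: 0.0265
```

```bash
python3 st.py
python3 - <<'E'
from h import *
c=shot('wrist'); s=shot('scene'); t=shot('top')
im=np.zeros((600,800,3),np.uint8)
im[:300,:400]=cv2.resize(s['pixels'][120:270,80:280,::-1],(400,300)); im[:300,400:]=cv2.resize(t['pixels'][180:300,340:500,::-1],(400,300)); im[300:,:400]=cv2.resize(c['pixels'][:,:,::-1],(400,300))
cv2.imwrite('pics/g9.png',im)
print(proj(s,[.5015,-.324,.195]),proj(t,[.5015,-.324,.195]))
E
```

```text
33.85 pos [ 0.5269 -0.2221  0.2106] q [-0.5973  0.4686  1.5806  0.0062  1.0929 -1.465 ] toolz [ 0.0027  0.0048 -1.    ]
gun up [-0.0201  0.008   0.9998] deg 1.238869139840828 nozzle [ 0.5016 -0.3236  0.2031] err [0.0001 0.0004 0.0081]
[168.10909411 178.53968618] [434.46791691 246.7193034 ]
```

View pics/g9.png

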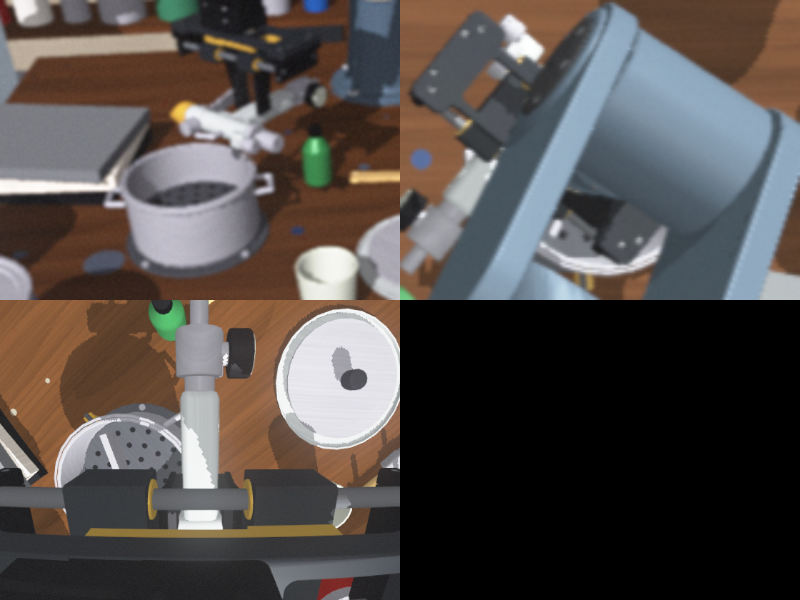

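Scene view: brass nozzle tip at about (166.5,176), over the pot's middle. At this height I predict about (168,175.5). Gun level, lid still in tray, bottle and cup standing. I'll lower the last 8 mm.

carry_out(
  steps=[
    [[0,0,-0.6],0,1],
    [[0,0,-0.1],0,1],
    [[0,0,0],0,1],
    [[0,0,0],0,1],
    [[0,0,0],0,1],
  ],
)

```text
time: 34.5
position: [0.5279, -0.2227, 0.2052]
tool_rot: [0.908, 0.419, 0.003, 0.0]
ft_force: [-0.6, -0.2, -4.7]
grip_width: 0.0263
```

```bash
python3 st.py
python3 - <<'E'
from h import *
s=shot('scene'); P=s['pixels'].astype(int)[160:195,150:190]; ys,xs=np.where((P[...,0]>140)&(P[...,0]-P[...,2]>70)); print('brass px',xs.min()+150,xs.mean()+150,ys.mean()+160)
R=Rotation.from_euler('z',229.7,degrees=True).as_matrix()
tip=np.array([.5015,-.324,.195]); print(proj(s,tip),proj(s,tip+R@[-.012,0,0]))
o=robot.get_obs(); print(o['position'],o['ft_force'],o['grip_width'],np.abs(o['joint_velocities']).max())
E
```

```text
34.5 pos [ 0.5279 -0.2227  0.2052] q [-0.5972  0.4751  1.5867  0.0063  1.0759 -1.4652] toolz [ 0.0063  0.0024 -1.    ]
gun up [-0.0237  0.0105  0.9997] deg 1.4867170815769397 nozzle [ 0.5027 -0.3242  0.1979] err [ 0.0012 -0.0002  0.0029]
brass px 165 169.70833333333334 177.05555555555554
[168.10909411 178.53968618] [171.26247386 179.61545476]
[ 0.52792715 -0.22278027  0.2052631 ] [-0.68388101 -0.30445071 -6.19404893] 0.026481723654596508 0.0017895776160313543
```

```bash
python3 -c "
from rig import robot; robot.hand_in()"
```

```text
the job is handed in; nothing more can be done
```

I took the lid off the pot by its knob and set it flat in the drip tray. The gun is now held by its balance point on the handle, with its nozzle over the middle of the open pot. I handed the job in at about 34.6 s, still gripping with 50 N.

**Nozzle:** From the arm's pose, the tip is about 1 mm from the pot's axis and 93 mm above the rim. The brass nozzle in the scene picture agrees within about 2–3 pixels. The top camera could not check this because the arm hid the nozzle.

**Lid:** It was centred in the tray in the pictures taken right after I released it, and still in the tray in a later wrist picture. Nothing was seen shifted in the pictures, but I did not measure the other things one by one.

**What disagreed or went wrong:**
- **Tilt:** The gun drifted to about 6.5° off level while I carried it. I corrected this in the air by spinning the gun and descending slowly. It ended about 1.5° off, so its direction over the pot differs from how it lay on the bench. That figure also comes from the arm's pose, assuming the gun did not turn in the grip.
- **Gripper width:** It read about 2 mm less than the real width for both the knob and the handle. I took this as a bias in the reading.
- **Rim height:** My rough two-view check of the rim gave 98 mm instead of the stated 105 mm. I used 105 mm, because the rim's size in the top view fits it.

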